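# Press the lid onto the spice pot with the lever press

### The arm

A 6-joint arm with a two-finger parallel gripper is mounted at the origin on a cart in front of the work surface, level with it; the furniture and walls round the work are solid. World frame = base frame: x ahead of the robot, y to its left, z up, the work surface at z = 0. Lengths are in m, angles in rad, forces in N, time in s.
With the tool pointing down it reaches from about 0.25 to 0.775 m from the base axis. Payload 4 kg.
Tool frame: the origin (TCP) lies midway between the tips of the shut fingers; the grasp point (between the pads) lies 19 mm behind it; y points along the fingers, x is the direction in which the jaws open and shut, and the axes are right-handed (so a half turn about y gives the same grasp; the last joint's range is limited). The gripper opens to 94 mm and grips with 3 to 60 N. Pads are 16 mm wide; open, the fingers measure 119 mm over their backs; the gripper's body (75 mm by 177 mm) begins 78 mm behind the grasp point.
Start: joints at [-1.323, 0.087, 1.371, -0, 1.684, -0.103], TCP at [0.189, -0.517, 0.169] pointing down, gripper open.
Joint ranges: [-3.1, 3.1], [-0.76, 2.03], [0.27, 2.55], [-1.08, 4.22], [0.17, 2.65], [-2.57, 2.57]. Speed limits (rad/s): [2.79, 2.79, 3.14, 3.14, 3.14, 3.14].

### API

Orientations are given as [roll, pitch, yaw] about the fixed x, y, z axes, in that order (R = Rz(yaw) Ry(pitch) Rx(roll)).
In Python, from bench import robot gives the robot as it stands.
- The arm moves only by the shell command python3 -m creep 'ROWS'. ROWS is JSON, a list of rows, each a list of 7 numbers: the shift along the tool's x, y, z in mm, then the turn, a rotation vector about the tool's x, y, z in degrees, then the closure in counts, from 0 (fully open) to 255 (shut). A call has 1 to 5 rows; each row is the pose to reach, as a shift and turn from the pose commanded when the call began, along the tool's axes at that moment; what a row does not reach only later rows make up. A row lasts 1/8 s, in which the tool goes at most 62.5 mm and 10.7 degrees, less where a joint would pass 70% of its speed; a pose out of reach is approached as far as the arm can. A call with a gripper value outside its range is refused whole. The fingers move at their own pace and stop on an object; the grip force is fixed at half the most. Time passes only in rows, so rows that repeat a pose let the fingers close. It gives the time, the measured TCP pose, the force and the opening at its end, in the units of the state.
- robot.get_obs(): the state, without advancing time (a new reading comes with each control period).
- robot.snapshot(name): name is "scene" or "side" or "wrist"; returns a dict with "color" (480x640x3 uint8, blue, green, red), "fx", "fy", "cx", "cy" (pixels), "world_from_camera" (4x4, takes a point from camera to world coordinates); the wrist camera has in their place "mount" (4x4, takes a point from camera to tool coordinates, whose origin is the TCP and whose axes are the tool frame's). Camera axes: x right, y down, z forward; pixel columns grow to the right and rows downward; lengths in m; the calibration is good to about 2 mm. A picture is of the moment at which its call begins: read the wrist's pose just before it. There is no depth.
- robot.close_job(): hands the job in, once; it reports no verdict.
Trained networks look in the newest picture that a camera, given by its name, has taken for a name from the list of things; names that differ only in an ending like _2 or _b are one class to them, and where a whole thing is asked for, a point or a joint stands for the part that bears it (a point fixed in the world has none). Each returns a list of dicts, best first, with "p" (0 to 1); they miss things now and then, are a little off and sometimes report something else, mostly with a low value. They report only what shows in the picture. A call takes as long as a camera call. They do not tell look-alikes from the thing itself.
- robot.spot_in(name, camera): "point" ([x, y, z] in m, in world coordinates, good to about 4 mm: the middle of the surface that is visible of it).
- robot.landmark_of(name, camera): "point" ([x, y, z] in m, in world coordinates, good to about 4 mm: a listed point, or the origin of a listed thing).
The state is a dict: "time": time; "joint_positions": joint angles; "qvel": joint speeds; "joint_torque": joint torques, N m; "tool_pos": TCP position; "ee_rot": TCP orientation; "wrist_force": force on the tool from outside, world axes, zero at the start; "wrist_torque": the same for the moment, N m; "width": finger opening in m.
Only numpy, scipy, OpenCV 4.12 (cv2) and the standard library are available. Lean on these libraries where they do the work, as an engineer would, in place of code of your own. Each camera call takes 0.05 s, during which the arm holds its last target.

### The job

Two identical lever presses stand on the table; one is empty and the other holds a white pot whose orange lid is not yet pushed home. Pull that press's lever all the way down so that the lid is pressed fully on, then ease the lever slowly back up to its rest, taking two seconds or more and never letting it spring back, and let go. Leave the empty press's lever alone and the pot standing in its press.

Things in the scene. Friction and masses are not known exactly. Their poses are not given: they have to be found in the camera images.
- press_grip (a point): Centre of the black barrel grip ending the lever of the LOADED press (the one with the pot): a round barrel, diameter 30 mm, axis level and across the lever, 44 mm long between its flat ends, 289 mm above the table at rest, 180 mm when pulled down. A 14 mm square bar leads from it to the pivot. It can be pinched from above by its two flat ends, or pushed down. The point pitches with the lever.
- press_pivot (a point): Pivot of that lever, on the column of the loaded press, fixed, 180 mm above the table. Axes: z up, x level from the grip's side to the press's back, y along the hinge and the grip. Grip 170 mm from pivot: at rest 130 mm to -x and 109.5 mm up (0.70 rad above level), fully down 170 mm to -x and level. Base plate 150 x 100 x 14 mm, fixed to the table.
- press_lever (a joint): Angle of the loaded press's lever, rad: 0 = at rest, raised; grows as the grip is pulled down, to the stop at 0.70 (level). A spring returns it: about 4 N at the grip at rest, about 13 N fully down; if let go while down it flies back. The ram goes down 39 mm with it.
- jar_lid (a joint): How far the orange lid (diameter 55 mm) is pressed onto the pot, m: 0 = standing up, a black band showing beneath; 0.008 = fully on, at its stop. It takes about 8 N and stays where it is pushed. The ram's sprung rubber foot meets the lid at about 0.44 rad of the lever and has it home at about 0.58; the rest of the stroke only loads the foot.
- jar: White ceramic pot, diameter 52 mm, about 60 mm high with its lid up, standing loose in the shallow round nest on the loaded press's base under the ram, 55 mm to -x of the pivot. Origin at the centre of its underside, z up.
- spare_lever (a joint): Angle of the lever of the other, empty press (same kind, elsewhere on the table), rad: 0 = at rest, raised; same spring and sense. To be left alone.
Mind the look-alikes: they are no part of the job. Leave any pink look-alike of the jar alone.

How it is judged:
By the outcome, as a careful person would: the job done as asked, in the order asked, and still so for the second after the job is handed in, with the robot touching nothing.
It also fails if it takes over 40 s, if anything falls off the work surface, if the arm or the gripper's body presses on something with over 40 N, if the wrist force passes 120 N, or if a joint passes its speed limit or range.

## Working session

There is one attempt and no reset: what is moved stays moved. The work goes in short steps, Python scripts to look and compute and a shell command to move; the robot and the scene stay as the last step left them, time stands still between calls to the robot, and variables do not carry over. Pictures are saved under pics/ and viewed, and the job is handed in when it is done.

```bash
mkdir -p pics; ls; python3 - <<'E'
from bench import robot
import cv2
o=robot.get_obs()
print({k:o[k] for k in ("time","tool_pos","ee_rot","wrist_force","width")})
for c in("scene","side"):
    s=robot.snapshot(c); cv2.imwrite(f"pics/{c}0.png",s["color"])
    for n in("press_grip","press_pivot","jar","jar_lid","press_lever"):
        print(c,n,"L",[(d["point"],d["p"]) for d in robot.landmark_of(n,c)] if n not in("jar_lid","press_lever") else "", "S",[(d["point"],d["p"]) for d in robot.spot_in(n,c)] if n!="press_pivot" else "")
E
```

```text
pics
{'time': 0.0, 'tool_pos': array([ 0.18883642, -0.51588502,  0.16749779]), 'ee_rot': array([-1.57057408,  0.00223495, -1.21998864]), 'wrist_force': array([ 0.07303047, -0.00823901, -0.5612272 ]), 'width': 0.09380324315053452}
scene press_grip L [([0.4529, 0.2857, 0.2909], 0.79)] S [([0.4724, 0.3038, 0.2718], 0.92)]
scene press_pivot L [([0.5775, 0.3183, 0.1824], 0.97)] S 
scene jar L [([0.5234, 0.3007, 0.0182], 0.76), ([0.5601, 0.1661, 0.0072], 0.6)] S [([0.5489, 0.1806, 0.0515], 0.91), ([0.5087, 0.3142, 0.0635], 0.56)]
scene jar_lid L  S [([0.5149, 0.3082, 0.0758], 0.83), ([0.5508, 0.1761, 0.06], 0.69)]
scene press_lever L  S [([0.4708, 0.3082, 0.2709], 0.64), ([0.5161, 0.3101, 0.074], 0.56), ([0.5103, 0.3178, 0.0647], 0.4)]
side press_grip L [([0.4514, 0.2865, 0.2885], 0.7)] S [([0.4852, 0.3057, 0.2651], 0.88)]
side press_pivot L [([0.5771, 0.315, 0.1822], 0.66)] S 
side jar L [([0.5598, 0.1666, 0.0001], 0.7), ([0.5255, 0.3061, 0.0191], 0.62)] S [([0.5237, 0.3256, 0.0691], 0.68), ([0.5216, 0.3195, 0.0734], 0.6), ([0.568, 0.1737, 0.0557], 0.54)]
side jar_lid L  S [([0.5221, 0.3175, 0.0722], 0.97), ([0.5709, 0.1689, 0.0591], 0.62)]
side press_lever L  S [([0.4835, 0.3063, 0.2602], 0.71)]
```

View pictures.

View pics/scene0.png

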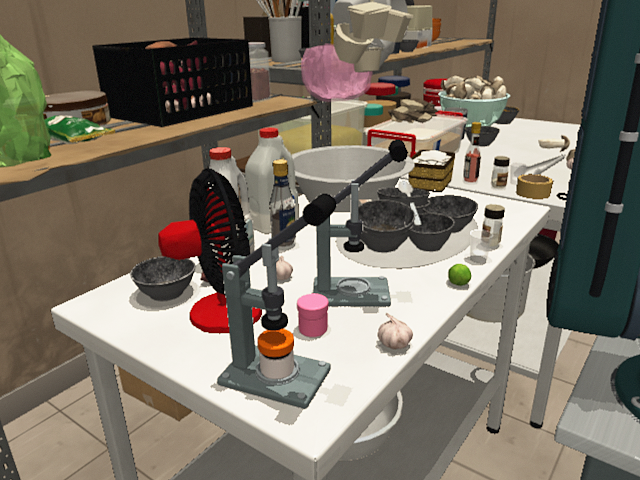

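View pics/side0.png

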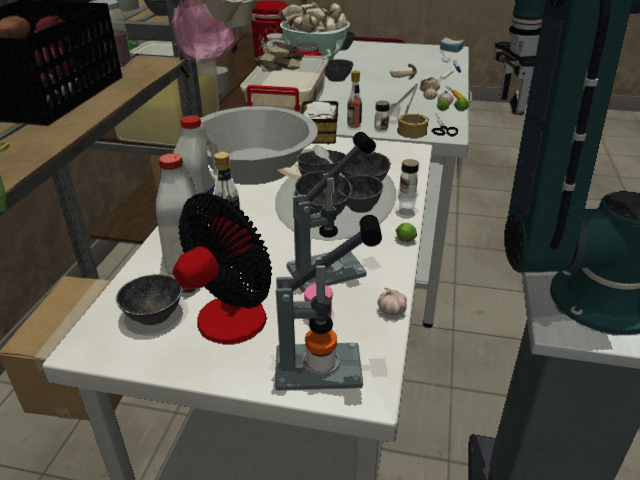

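```bash
cat > h.py <<'E'
from bench import robot
import numpy as np, cv2
def K(s): return np.array([[s["fx"],0,s["cx"]],[0,s["fy"],s["cy"]],[0,0,1]])
def P(s): return K(s)@np.linalg.inv(s["world_from_camera"])[:3]
def tri(a,pa,b,pb):
    X=cv2.triangulatePoints(P(a),P(b),np.float64(pa).reshape(2,1),np.float64(pb).reshape(2,1)); return (X[:3]/X[3]).ravel()
def onz(s,p,z):
    T=s["world_from_camera"]; d=T[:3,:3]@np.linalg.inv(K(s))@np.array([*p,1.]); return T[:3,3]+d*(z-T[2,3])/d[2]
E
python3 - <<'E'
from h import *
a=robot.snapshot("scene");b=robot.snapshot("side")
np.set_printoptions(precision=4,suppress=True)
print("grip",tri(a,(319,208),b,(371,230)),"spare",tri(a,(398,151),b,(364,143)))
print("fan base",onz(b,(232,320),0.01),onz(a,(225,312),0.01),"fan hub",tri(a,(183,240),b,(196,268)),"fan top",tri(a,(207,172),b,(203,197)))
print("cams",a["world_from_camera"][:3,3],b["world_from_camera"][:3,3])
for n in("scene","side"):
  print([(d["point"],d["p"]) for d in robot.spot_in("spare_lever",n)])
for s,n in((a,"a"),(b,"b")):
  c=s["color"]; p=P(s)@np.array([.4525,.286,.289,1]); u,v=(p[:2]/p[2]).astype(int); print(n,u,v)
  cr=c[max(v-75,0):v+75,u-100:u+100]; cv2.imwrite(f"pics/z_{n}.png",cv2.resize(cr,(800,600),interpolation=cv2.INTER_CUBIC))
E
```

```text
grip [0.4522 0.2857 0.2925] spare [ 0.5093 -0.0287  0.2886]
fan base [0.7195 0.223  0.01  ] [0.7202 0.2216 0.01  ] fan hub [0.7538 0.2694 0.165 ] fan top [0.7561 0.1985 0.2665]
cams [0.0742 0.7957 0.5342] [0.3732 1.0084 0.7592]
[([0.5293, -0.0016, 0.2648], 0.85)]
[([0.5365, 0.0022, 0.2601], 0.98)]
a 318 210
b 370 231
```

View pics/z_a.png

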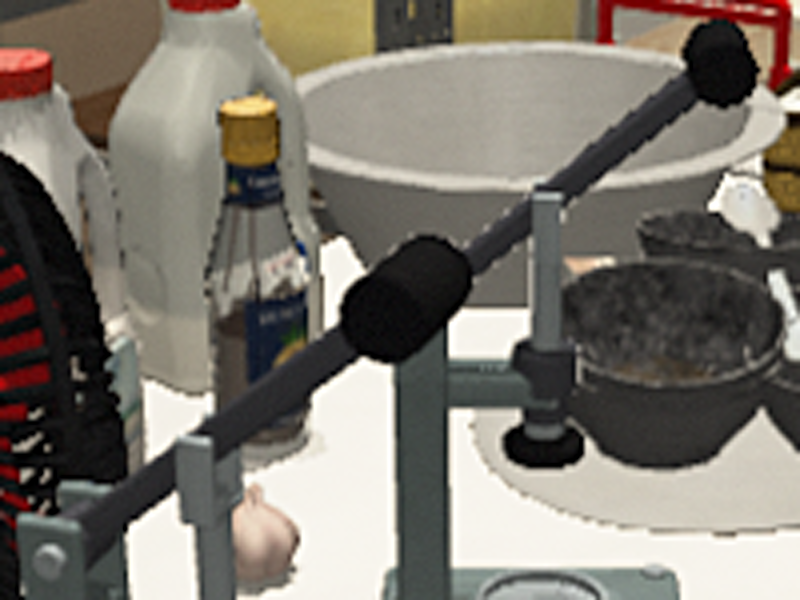

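View pics/z_b.png

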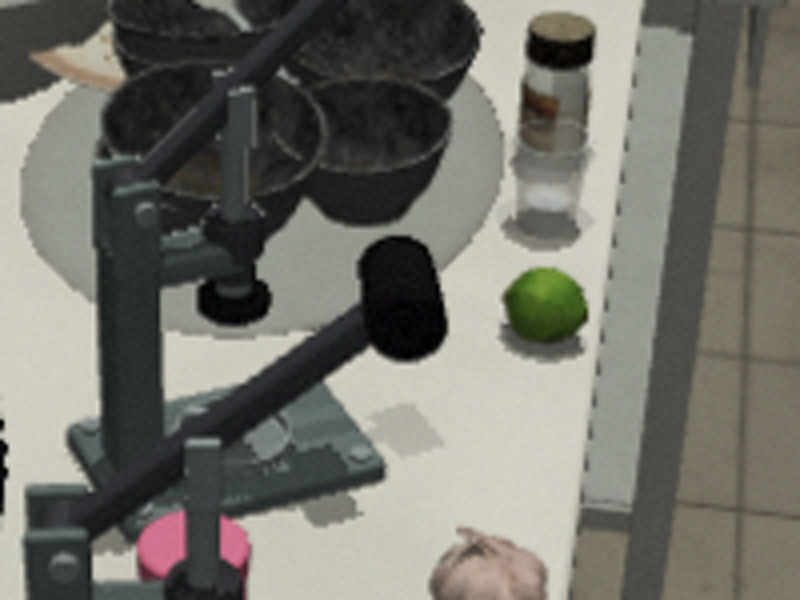

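```bash
python3 -m creep '[[0,-60,0,0,0,0,0],[0,-120,0,0,0,0,0],[-20,-175,16,0,0,0,0],[-50,-220,40,0,0,0,0],[-95,-231,75,0,0,0,0]]'
```

```text
time: 1.62
tool_pos: [0.2272, -0.4017, 0.4028]
ee_rot: [-1.57, -0.006, -1.222]
wrist_force: [0.7, 0.4, 0.0]
width: 0.094
```

```bash
python3 -m creep '[[-45,0,35,0,0,0,0],[-90,0,70,0,1,0,0],[-135,0,105,0,3,0,0],[-180,0,140,0,5,0,0],[-225,0,175,0,6.2,0,0]]'; python3 -c "
from bench import robot;print(robot.get_obs()['joint_positions'])"
```

```text
time: 2.25
tool_pos: [0.3139, -0.1283, 0.3999]
ee_rot: [-1.57, -0.001, -1.33]
wrist_force: [0.9, -0.2, 0.1]
width: 0.0942
[-5.55948523e-01 -2.99910232e-01  1.25641603e+00  1.21709278e-04
  2.18372424e+00  7.73811196e-01]
```

```bash
python3 -m creep '[[-46,0,29,0,0,0,0],[-92,0,58,0,0,0,0],[-138,0,87,0,0,0,0],[-184,0,116,0,0,0,0],[-230,0,145,0,0,0,0]]'; python3 -m creep '[[-46,0,29,0,0,0,0],[-92,0,58,0,0,0,0],[-125,0,80,0,0,0,0],[-135,0,86,0,0,0,0],[-135,0,86,0,0,0,0]]'; python3 -c "
from h import *
print(robot.get_obs()['joint_positions'])
s=robot.snapshot('wrist');cv2.imwrite('pics/w1.png',s['color'])
print(s['mount'].round(3), robot.landmark_of('press_grip','wrist'),robot.landmark_of('press_pivot','wrist'))"
```

```text
time: 2.88
tool_pos: [0.3995, 0.1299, 0.3999]
ee_rot: [-1.57, -0.0, -1.328]
wrist_force: [0.9, 0.4, -0.1]
width: 0.094
time: 3.5
tool_pos: [0.4503, 0.2796, 0.3994]
ee_rot: [-1.572, -0.001, -1.328]
wrist_force: [-0.1, -0.1, 0.1]
width: 0.0938
[ 4.48998062e-01  1.19897917e-01  8.73525154e-01 -5.71965992e-04
  2.14922379e+00  1.77649088e+00]
[[ 1.     0.001 -0.     0.   ]
 [ 0.    -0.237  0.971 -0.216]
 [ 0.001 -0.971 -0.237  0.069]
 [ 0.     0.     0.     1.   ]] [{'point': [0.4511, 0.2863, 0.2886], 'p': 0.88}, {'point': [0.5264, 0.3021, 0.0158], 'p': 0.46}] [{'point': [0.5773, 0.318, 0.1793], 'p': 0.7}]
```

View pics/w1.png

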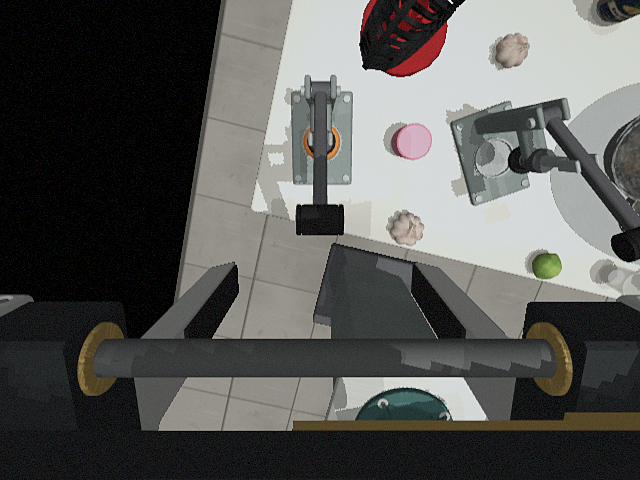

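```bash
python3 -c "
from h import *
from scipy.spatial.transform import Rotation as R
o=robot.get_obs();s=robot.snapshot('wrist')
print(s['fx'],s['fy'],s['cx'],s['cy'],s['mount'][:3,3])
T=np.eye(4);T[:3,:3]=R.from_euler('xyz',o['ee_rot']).as_matrix();T[:3,3]=o['tool_pos']
print(o['tool_pos'],o['joint_positions'])
s['world_from_camera']=T@s['mount']
for p in((297,220),(344,220),(320,220)):
  w=onz(s,p,.289);print(w,np.linalg.inv(T)@np.append(w,1))
Pm=P(s)
for q in((-.047,0,0),(.047,0,0),(0,0,0)):
  v=Pm@(T@np.array([*q,1.]));print(v[:2]/v[2])
"
```

```text
351.386557727495 351.386557727495 324.5348716072553 234.06699888474677 [ 3.37556175e-05 -2.15811401e-01  6.85571321e-02]
[0.45014377 0.27842082 0.4006712 ] [ 4.47083454e-01  1.17051735e-01  8.73939839e-01 -4.89107569e-04
  2.14918562e+00  1.77668895e+00]
[0.44631313 0.30440851 0.289     ] [-0.02616352  0.11167182  0.00231656  1.        ]
[0.45699072 0.26104967 0.289     ] [0.0184907  0.11167682 0.00234037 1.        ]
[0.45153837 0.2831902  0.289     ] [-0.0043113   0.11167427  0.00232821  1.        ]
[251.39785392 257.97230252]
[397.60469802 258.05342271]
[324.4999463  258.01286188]
```

```bash
python3 -m creep '[[-3,30,2,0,0,0,0],[-5,70,3,0,0,0,0],[-5,105,3,0,0,0,0],[-5,125,3,0,0,0,0],[-5,130,3,0,0,0,0]]'; python3 -m creep '[[0,0,0,0,0,0,0],[0,0,0,0,0,0,30]]'; python3 -c "
from h import *
print(robot.get_obs()['tool_pos'])
for n in ('wrist','side','scene'):
  s=robot.snapshot(n);cv2.imwrite(f'pics/{n}2.png',s['color'])"
```

```text
time: 4.32
tool_pos: [0.4514, 0.284, 0.2686]
ee_rot: [-1.573, -0.001, -1.33]
wrist_force: [0.2, 0.3, -0.0]
width: 0.094
time: 4.58
tool_pos: [0.4527, 0.2853, 0.2714]
ee_rot: [-1.568, 0.001, -1.329]
wrist_force: [0.4, -0.1, 1.0]
width: 0.0872
[0.45267158 0.28530994 0.27135732]
```

View pics/wrist2.png

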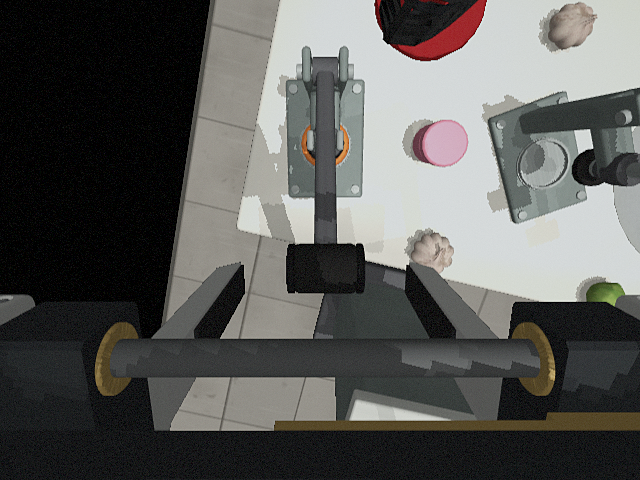

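View pics/side2.png

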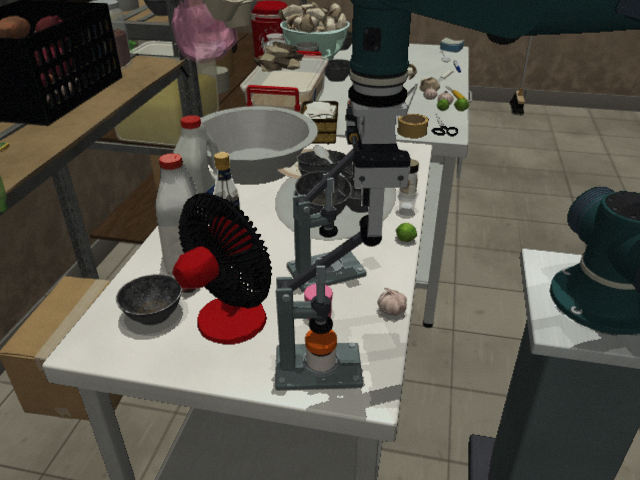

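```bash
python3 -m creep '[[0,0,0,0,0,0,255],[0,0,0,0,0,0,255],[0,0,0,0,0,0,255],[0,0,0,0,0,0,255],[0,0,0,0,0,0,255]]';python3 -m creep '[[0,0,0,0,0,0,255],[0,0,0,0,0,0,255]]'; python3 -c "
from h import *
o=robot.get_obs();print(o['tool_pos'],o['wrist_force'],o['wrist_torque'])
for n in ('wrist',):
  s=robot.snapshot(n);cv2.imwrite(f'pics/{n}3.png',s['color'])"
```

```text
time: 5.35
tool_pos: [0.4521, 0.2853, 0.2696]
ee_rot: [-1.571, -0.0, -1.328]
wrist_force: [-1.0, 0.3, -0.2]
width: 0.0363
time: 5.6
tool_pos: [0.4521, 0.2853, 0.2696]
ee_rot: [-1.571, -0.0, -1.328]
wrist_force: [-0.1, -0.7, 0.3]
width: 0.0164
[0.45207067 0.28527857 0.26963239] [-0.08416372 -0.68182252  0.32345494] [ 0.05842406 -0.00734569  0.03759037]
```

View pics/wrist3.png

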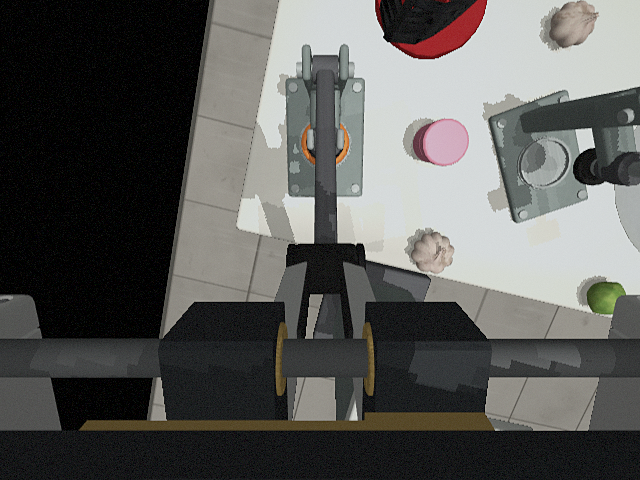

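```bash
python3 -c "
from h import *
from scipy.spatial.transform import Rotation as R
o=robot.get_obs()
T=np.eye(4);T[:3,:3]=R.from_euler('xyz',o['ee_rot']).as_matrix();T[:3,3]=o['tool_pos']
s=robot.snapshot('wrist');M=np.linalg.inv(s['mount'])
for q in((0,0,0),(0,-.019,0),(.022,-.019,.015),(-.022,-.019,-.015),(-.022,-.034,0)):
  v=K(s)@(M@np.array([*q,1.]))[:3];print(q,v[:2]/v[2])
print(robot.landmark_of('press_grip','wrist'))
for n in('scene','side'):
  s=robot.snapshot(n)
  print(robot.landmark_of('press_grip',n),robot.spot_in('press_grip',n))
  p=P(s)@np.append(o['tool_pos'],1);u,v=(p[:2]/p[2]).astype(int);print(u,v)
  cv2.imwrite(f'pics/{n}3z.png',cv2.resize(s['color'][v-75:v+75,u-100:u+100],(800,600),interpolation=cv2.INTER_CUBIC))
"
```

```text
(0, 0, 0) [324.4994829  258.01335914]
(0, -0.019, 0) [324.48943592 267.77938309]
(0.022, -0.019, 0.015) [362.4156786  243.27678748]
(-0.022, -0.019, -0.015) [287.8431713  291.45503717]
(-0.022, -0.034, 0) [284.40246687 276.78721426]
[{'point': [0.4502, 0.2841, 0.2914], 'p': 0.9}]
[{'point': [0.4532, 0.2831, 0.2894], 'p': 0.84}] [{'point': [0.4777, 0.3049, 0.2702], 'p': 0.66}]
319 224
[{'point': [0.4537, 0.2891, 0.2939], 'p': 0.75}] [{'point': [0.4881, 0.3072, 0.2623], 'p': 0.7}]
370 242
```

View pics/scene3z.png

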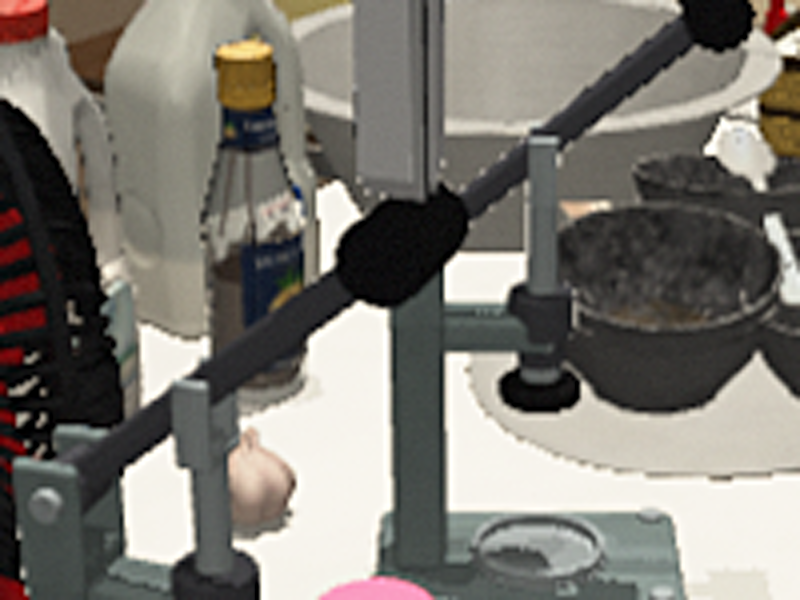

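View pics/side3z.png

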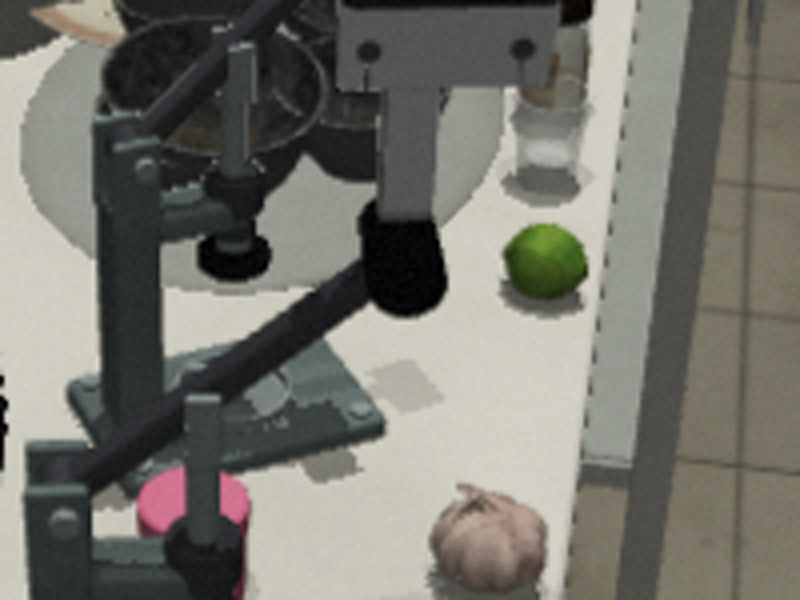

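```bash
python3 -c "
from h import *
print(robot.get_obs()['width'])
for k in(2,3):
  c=cv2.imread(f'pics/wrist{k}.png')[225:345,240:400] if k==3 else cv2.imread(f'pics/wrist{k}.png')[225:345,210:450]
  c=(255*(c/255.)**.5).astype('uint8')
  cv2.imwrite(f'pics/wz{k}.png',cv2.resize(c,(800,600) if k==3 else (800,400),interpolation=cv2.INTER_CUBIC))"
```

```text
0.0007062836616714654
```

View pics/wz3.png

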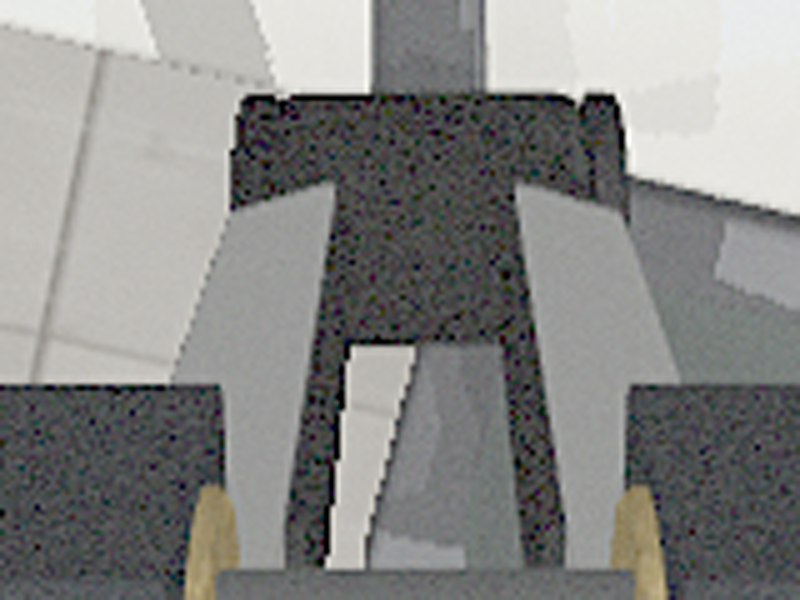

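View pics/wz2.png

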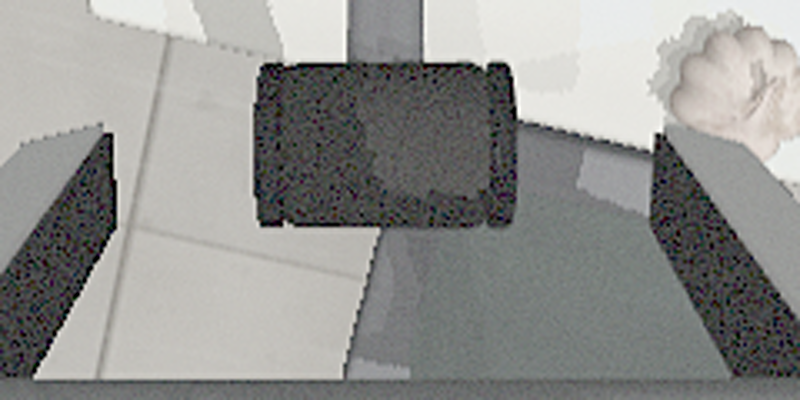

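```bash
python3 -m creep '[[0,-30,0,0,0,0,255],[0,-60,0,0,0,0,255],[0,-60,0,0,0,0,255]]';  python3 -c "
from h import *
o=robot.get_obs();print(o['width'],o['tool_pos'])
ims=[]
for n in('scene','side','wrist'):
  s=robot.snapshot(n)
  if n!='wrist':
    p=P(s)@np.append(o['tool_pos'],1);u,v=(p[:2]/p[2]).astype(int);print(u,v)
  else: u,v=325,270
  c=s['color'][v-60:v+60,u-50:u+50]; c=(255*(c/255.)**.5).astype('uint8')
  if n!='wrist': cv2.drawMarker(c,(50,60),(0,0,255),0,6)
  ims.append(cv2.resize(c,(266,320),interpolation=cv2.INTER_CUBIC))
cv2.imwrite('pics/tri4.png',np.hstack(ims))
"
```

```text
time: 6.42
tool_pos: [0.453, 0.2858, 0.3324]
ee_rot: [-1.565, 0.001, -1.328]
wrist_force: [0.1, -1.2, 0.1]
width: 0.0002
0.00020971949575208796 [0.45295328 0.28575884 0.33243424]
317 178
371 206
```

View pics/tri4.png

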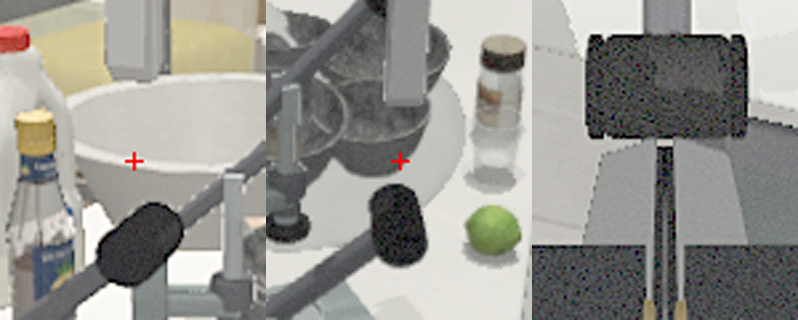

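```bash
python3 -c "
from h import *
a=robot.snapshot('scene');b=robot.snapshot('side')
print(tri(a,(319.6,148),b,(373,184.7)),robot.get_obs()['tool_pos'])
print([ (n,robot.landmark_of('press_grip',n)[:1]) for n in('scene','side')])
w=robot.snapshot('wrist');print(robot.landmark_of('press_grip','wrist')[:1])
"
```

```text
[0.45270237 0.28282793 0.36850617] [0.45161236 0.28505643 0.32772496]
[('scene', [{'point': [0.453, 0.2801, 0.2878], 'p': 0.63}]), ('side', [{'point': [0.4529, 0.2843, 0.2892], 'p': 0.71}])]
[{'point': [0.4518, 0.2867, 0.2908], 'p': 0.58}]
```

```bash
python3 -m creep '[[0,0,0,0,0,0,0],[0,0,0,0,0,0,0],[0,0,0,0,0,0,0],[0,0,0,0,0,0,0],[0,0,0,0,0,0,0]]'; python3 -m creep '[[0,0,0,0,0,0,0],[0,15,0,0,0,0,0],[0,30,0,0,0,0,0],[0,45,0,0,0,0,0],[0,55,0,0,0,0,0]]'; python3 -m creep '[[0,10,0,0,0,0,0],[0,20,0,0,0,0,0],[0,30,0,0,0,0,0],[0,40,0,0,0,0,0],[0,43,0,0,0,0,0]]';  python3 -c "
from h import *
o=robot.get_obs();print(o['width'],o['tool_pos'],o['wrist_force'])
ims=[]
for n in('scene','side','wrist'):
  s=robot.snapshot(n)
  if n!='wrist':
    p=P(s)@np.append(o['tool_pos'],1);u,v=(p[:2]/p[2]).astype(int);print(u,v)
  else: u,v=325,270
  c=s['color'][v-60:v+60,u-50:u+50] if n!='wrist' else s['color'][v-120:v+120,u-100:u+100]; c=(255*(c/255.)**.5).astype('uint8')
  ims.append(cv2.resize(c,(266,320),interpolation=cv2.INTER_CUBIC))
cv2.imwrite('pics/tri5.png',np.hstack(ims))
"
```

```text
time: 7.5
tool_pos: [0.4521, 0.2853, 0.3297]
ee_rot: [-1.571, -0.0, -1.328]
wrist_force: [1.1, -0.3, 0.0]
width: 0.0471
time: 8.12
tool_pos: [0.4517, 0.2851, 0.2731]
ee_rot: [-1.572, -0.0, -1.328]
wrist_force: [-0.2, -0.2, -0.1]
width: 0.0933
time: 8.75
tool_pos: [0.4517, 0.2851, 0.2306]
ee_rot: [-1.572, -0.0, -1.328]
wrist_force: [-0.7, 0.3, -0.5]
width: 0.0941
0.0940540832679772 [0.45173804 0.2851319  0.23059479] [-0.70255741  0.32465217 -0.51919848]
320 252
369 263
```

View pics/tri5.png

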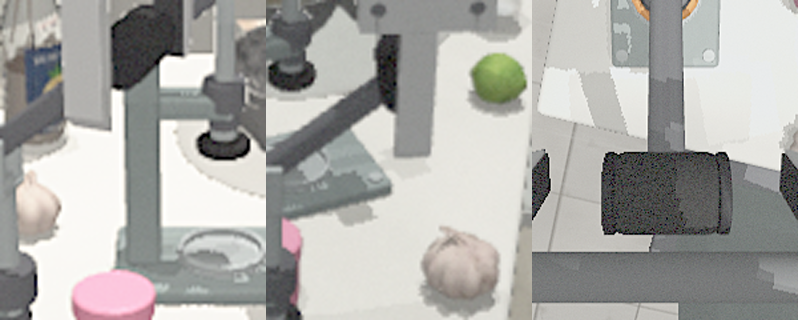

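```bash
python3 -m creep '[[0,0,0,0,0,0,255],[0,0,0,0,0,0,255],[0,0,0,0,0,0,255],[0,0,0,0,0,0,255],[0,0,0,0,0,0,255]]'; python3 -m creep '[[0,0,0,0,0,0,255],[0,0,0,0,0,0,255]]';  python3 -c "
from h import *
o=robot.get_obs();print(o['width'],o['tool_pos'],o['wrist_force'])
ims=[]
for n in('scene','side','wrist'):
  s=robot.snapshot(n)
  if n!='wrist':
    p=P(s)@np.append(o['tool_pos'],1);u,v=(p[:2]/p[2]).astype(int);print(u,v)
  else: u,v=325,270
  c=s['color'][v-60:v+60,u-50:u+50] if n!='wrist' else s['color'][v-120:v+120,u-100:u+100]; c=(255*(c/255.)**.5).astype('uint8')
  ims.append(cv2.resize(c,(266,320),interpolation=cv2.INTER_CUBIC))
cv2.imwrite('pics/tri6.png',np.hstack(ims))
"
```

```text
time: 9.52
tool_pos: [0.4521, 0.2853, 0.2316]
ee_rot: [-1.571, -0.0, -1.328]
wrist_force: [0.3, 0.2, -0.0]
width: 0.0476
time: 9.78
tool_pos: [0.4522, 0.2847, 0.2316]
ee_rot: [-1.571, -0.001, -1.329]
wrist_force: [0.5, -2.3, -0.2]
width: 0.0439
0.04387485368335179 [0.45221603 0.28469509 0.23161463] [ 0.5242067  -2.30807518 -0.18454907]
319 251
369 262
```

View pics/tri6.png

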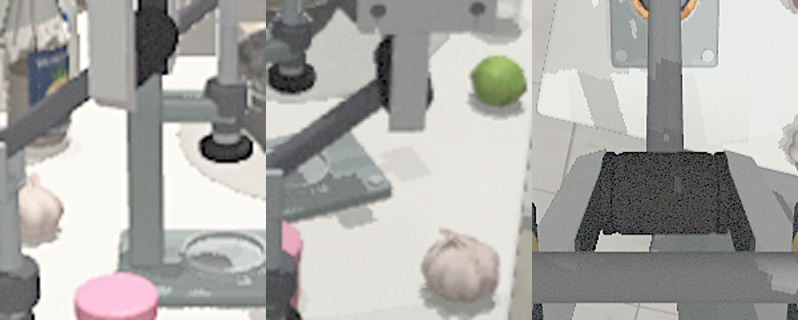

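```bash
python3 -m creep '[[0,5.7,-2.1,2.5,0,0,255],[0,11.5,-4,5,0,0,255],[0,17.4,-5.7,7.5,0,0,255],[0,23.4,-7.1,10,0,0,255],[0,29.4,-8.2,12.5,0,0,255]]'
```

```text
time: 10.55
tool_pos: [0.4447, 0.2828, 0.2026]
ee_rot: [-1.35, -0.001, -1.329]
wrist_force: [2.5, -3.3, 0.5]
width: 0.0434
```

```bash
python3 -c "
from h import *
o=robot.get_obs();print(o['width'],o['tool_pos'],o['wrist_force'])
ims=[]
for n in('scene','side','wrist'):
  s=robot.snapshot(n)
  if n!='wrist':
    p=P(s)@np.append(o['tool_pos'],1);u,v=(p[:2]/p[2]).astype(int);print(u,v)
  else: u,v=325,240
  c=s['color'][v-96:v+96,u-80:u+80] if n!='wrist' else s['color'][v-180:v+180,u-150:u+150]; c=(255*(c/255.)**.5).astype('uint8')
  ims.append(cv2.resize(c,(266,320),interpolation=cv2.INTER_CUBIC))
cv2.imwrite('pics/tri7.png',np.hstack(ims))
"
```

```text
0.04344658039868185 [0.44470755 0.28284533 0.20260872] [ 2.52112252 -3.29392716  0.52453507]
325 271
373 277
```

View pics/tri7.png

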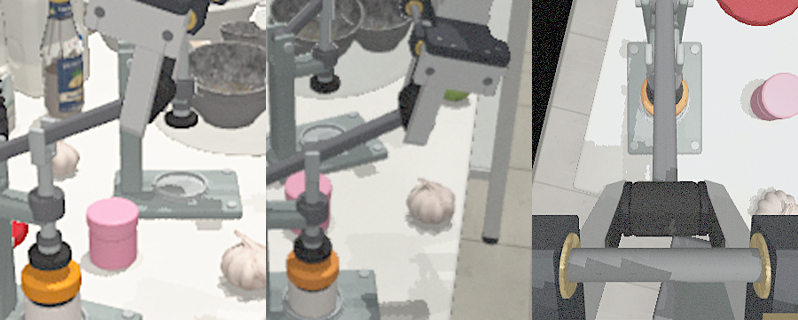

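```bash
python3 -m creep '[[0,5.7,-2.1,2.5,0,0,255],[0,11.5,-4,5,0,0,255],[0,17.4,-5.7,7.5,0,0,255],[0,23.4,-7.1,10,0,0,255],[0,29.4,-8.2,12.5,0,0,255]]';python3 -m creep '[[0,4.6,-1.8,2,0,0,255],[0,9.2,-3.3,4,0,0,255],[0,13.8,-4.8,6,0,0,255],[0,18.5,-6,8,0,0,255],[0,23.4,-7.1,10,0,0,255]]';python3 -c "
from h import *
o=robot.get_obs();print(o['width'],o['tool_pos'],o['wrist_force'],o['joint_positions'])
ims=[]
for n in('scene','side','wrist'):
  s=robot.snapshot(n)
  if n!='wrist':
    p=P(s)@np.append(o['tool_pos'],1);u,v=(p[:2]/p[2]).astype(int);print(u,v)
  else: u,v=325,240
  c=s['color'][v-96:v+96,u-80:u+80] if n!='wrist' else s['color'][v-180:v+180,u-150:u+150]; c=(255*(c/255.)**.5).astype('uint8')
  ims.append(cv2.resize(c,(266,320),interpolation=cv2.INTER_CUBIC))
  print(robot.landmark_of('press_grip',n)[:2])
cv2.imwrite('pics/tri8.png',np.hstack(ims))
"
```

```text
time: 11.32
tool_pos: [0.4436, 0.2826, 0.1734]
ee_rot: [-1.13, -0.001, -1.329]
wrist_force: [1.9, -4.1, 2.3]
width: 0.0443
time: 11.95
tool_pos: [0.4471, 0.2834, 0.1509]
ee_rot: [-0.954, -0.0, -1.329]
wrist_force: [-3.3, -7.3, 9.5]
width: 0.0436
0.0436148446999348 [0.44709292 0.28339257 0.15094404] [-3.25006123 -7.34072877  9.53850179] [ 0.61109275 -0.41414178  1.97672309 -0.2496153   1.00944295  2.0113869 ]
324 304
[{'point': [0.4134, 0.2748, 0.1994], 'p': 0.56}]
370 302
[]
[{'point': [0.4125, 0.2744, 0.1979], 'p': 0.71}]
```

View pics/tri8.png

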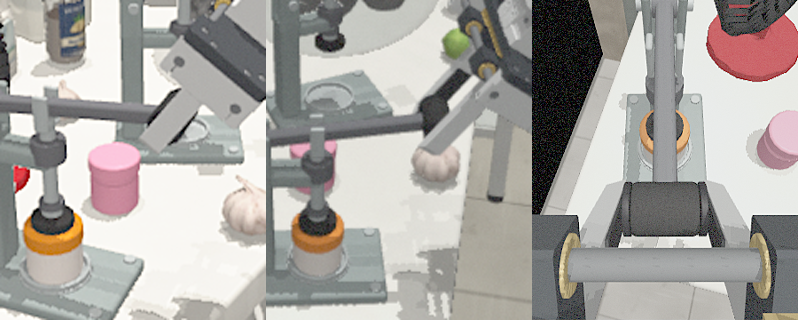

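```bash
python3 -m creep '[[0,3.5,-1.3,1.5,0,0,255],[0,6.9,-2.5,3,0,0,255],[0,10.4,-3.7,4.5,0,0,255],[0,12.7,-4.4,5.5,0,0,255],[0,12.7,-4.4,5.5,0,0,255]]';python3 -c "
from h import *
o=robot.get_obs();print(o['width'],o['tool_pos'],o['wrist_force'])
for n in('scene','side','wrist'):
  s=robot.snapshot(n)
  print(robot.landmark_of('press_grip',n)[:2])
"
```

```text
time: 12.88
tool_pos: [0.4505, 0.2842, 0.1387]
ee_rot: [-0.859, -0.0, -1.329]
wrist_force: [-8.3, -10.3, 13.8]
width: 0.0436
0.04360146723627531 [0.45049352 0.28424856 0.13871797] [ -8.25809547 -10.32308181  13.83826264]
[{'point': [0.4121, 0.277, 0.1817], 'p': 0.66}]
[{'point': [0.4144, 0.2776, 0.1832], 'p': 0.95}, {'point': [0.577, 0.3171, 0.1812], 'p': 0.22}]
[{'point': [0.4108, 0.2731, 0.1836], 'p': 0.65}]
```

```bash
python3 -m creep '[[0,2.3,-0.9,1,0,0,255],[0,4.6,-1.8,2,0,0,255],[0,4.6,-1.8,2,0,0,255]]';python3 -c "
from h import *
o=robot.get_obs();print(o['width'],o['tool_pos'],o['wrist_force'])
ims=[]
for n in('scene','side','wrist'):
  s=robot.snapshot(n)
  print(robot.landmark_of('press_grip',n)[:2])
  if n!='wrist':
    p=P(s)@np.append(o['tool_pos'],1);u,v=(p[:2]/p[2]).astype(int)
  else: u,v=325,240
  c=s['color'][v-96:v+96,u-80:u+80] if n!='wrist' else s['color'][v-180:v+180,u-150:u+150]; c=(255*(c/255.)**.5).astype('uint8')
  ims.append(cv2.resize(c,(266,320),interpolation=cv2.INTER_CUBIC))
cv2.imwrite('pics/tri9.png',np.hstack(ims))
"
```

```text
time: 13.55
tool_pos: [0.4526, 0.2848, 0.1368]
ee_rot: [-0.821, -0.0, -1.33]
wrist_force: [-16.4, -13.3, 20.0]
width: 0.044
0.04397371651334524 [0.45261643 0.28477677 0.13683376] [-16.3951819  -13.32684253  19.97783181]
[{'point': [0.4135, 0.2754, 0.1823], 'p': 0.56}]
[{'point': [0.4123, 0.2759, 0.1775], 'p': 0.91}]
[{'point': [0.4132, 0.2732, 0.1779], 'p': 0.92}]
```

View pics/tri9.png

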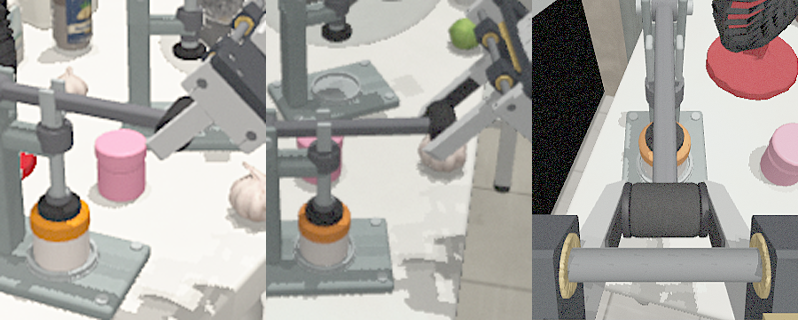

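```bash
for i in 1 2; do python3 -m creep '[[0,-2.8,1.2,-1.25,0,0,255],[0,-5.6,2.4,-2.5,0,0,255],[0,-8.4,3.7,-3.75,0,0,255],[0,-11.1,5,-5,0,0,255],[0,-13.8,6.4,-6.25,0,0,255]]'; done
```

```text
time: 14.48
tool_pos: [0.4487, 0.2838, 0.1505]
ee_rot: [-0.93, -0.0, -1.329]
wrist_force: [-5.6, -7.9, 13.7]
width: 0.044
time: 15.1
tool_pos: [0.4462, 0.2832, 0.1646]
ee_rot: [-1.039, -0.0, -1.329]
wrist_force: [-2.1, -5.9, 8.2]
width: 0.0438
```

```bash
python3 -m creep '[[0,-2.8,1.2,-1.25,0,0,255],[0,-5.6,2.4,-2.5,0,0,255],[0,-8.4,3.7,-3.75,0,0,255],[0,-11.1,5,-5,0,0,255],[0,-13.8,6.4,-6.25,0,0,255]]'; python3 -m creep '[[0,-2.8,1.2,-1.25,0,0,255],[0,-5.6,2.4,-2.5,0,0,255],[0,-8.4,3.7,-3.75,0,0,255],[0,-11.1,5,-5,0,0,255],[0,-13.8,6.4,-6.25,0,0,255]]'; python3 -c "
from h import *
for n in('scene','side','wrist'):
  s=robot.snapshot(n)
  print(robot.landmark_of('press_grip',n)[:2])"
```

```text
time: 15.72
tool_pos: [0.4453, 0.283, 0.1794]
ee_rot: [-1.147, -0.0, -1.329]
wrist_force: [1.8, -3.6, 6.4]
width: 0.0437
time: 16.35
tool_pos: [0.446, 0.2831, 0.1942]
ee_rot: [-1.256, -0.001, -1.329]
wrist_force: [2.5, -1.8, 5.6]
width: 0.0437
[{'point': [0.4287, 0.278, 0.2497], 'p': 0.84}, {'point': [0.5771, 0.3161, 0.186], 'p': 0.49}]
[{'point': [0.4288, 0.2806, 0.2503], 'p': 0.83}]
[{'point': [0.4256, 0.2779, 0.252], 'p': 0.72}]
```

```bash
python3 -m creep '[[0,-2.8,1.2,-1.25,0,0,255],[0,-5.6,2.4,-2.5,0,0,255],[0,-8.4,3.7,-3.75,0,0,255],[0,-11.1,5,-5,0,0,255],[0,-13.8,6.4,-6.25,0,0,255]]'; python3 -m creep '[[0,-2.8,1.2,-1.25,0,0,255],[0,-5.6,2.4,-2.5,0,0,255],[0,-8.4,3.7,-3.75,0,0,255],[0,-11.1,5,-5,0,0,255],[0,-13.8,6.4,-6.25,0,0,255]]'; python3 -c "
from h import *
for n in('scene','side','wrist'):
  s=robot.snapshot(n)
  print(robot.landmark_of('press_grip',n)[:2])"
```

```text
time: 17.27
tool_pos: [0.4479, 0.2836, 0.2084]
ee_rot: [-1.366, -0.0, -1.329]
wrist_force: [3.8, -2.2, 5.5]
width: 0.0435
time: 17.9
tool_pos: [0.4509, 0.2844, 0.2221]
ee_rot: [-1.477, -0.0, -1.329]
wrist_force: [4.3, -3.2, 4.3]
width: 0.0441
[{'point': [0.4454, 0.2827, 0.2824], 'p': 0.88}]
[{'point': [0.4449, 0.2834, 0.2847], 'p': 0.75}]
[{'point': [0.4427, 0.2843, 0.2817], 'p': 0.77}]
```

```bash
python3 -m creep '[[0,-2,0.8,-0.9,0,0,255],[0,-4,1.7,-1.8,0,0,255],[0,-6,2.6,-2.7,0,0,255],[0,-8,3.5,-3.6,0,0,255],[0,-8,3.5,-3.6,0,0,255]]'; python3 -c "
from h import *
print(robot.get_obs()['wrist_force'])
for n in('scene','side','wrist'):
  s=robot.snapshot(n)
  print(robot.landmark_of('press_grip',n)[:2])"
```

```text
time: 18.82
tool_pos: [0.4523, 0.2848, 0.229]
ee_rot: [-1.542, -0.001, -1.329]
wrist_force: [4.3, -4.2, 3.3]
width: 0.0441
[ 4.33052519 -4.15892113  3.33376929]
[{'point': [0.4538, 0.2853, 0.2883], 'p': 0.66}]
[{'point': [0.4508, 0.2868, 0.2857], 'p': 0.93}]
[{'point': [0.448, 0.2865, 0.2864], 'p': 0.88}]
```

Close to rest, but the spring still pushes up about 3 N. Ease further until the reading reverses.

```bash
python3 -m creep '[[0,-1.4,0.6,-0.6,0,0,255],[0,-2.8,1.2,-1.2,0,0,255],[0,-4,1.7,-1.8,0,0,255],[0,-4,1.7,-1.8,0,0,255]]'; python3 -c "
from h import *
print(robot.get_obs()['wrist_force'])
for n in('scene','side','wrist'):
  s=robot.snapshot(n)
  print(robot.landmark_of('press_grip',n)[:2])"
```

```text
time: 19.62
tool_pos: [0.4513, 0.2845, 0.2308]
ee_rot: [-1.582, -0.002, -1.329]
wrist_force: [0.5, -4.7, 0.7]
width: 0.0438
[ 0.51219114 -4.66431773  0.66701678]
[{'point': [0.454, 0.2878, 0.2876], 'p': 0.64}]
[{'point': [0.4519, 0.2866, 0.2865], 'p': 0.56}]
[{'point': [0.4522, 0.2844, 0.2911], 'p': 0.66}]
```

```bash
python3 -m creep '[[0,-1,0.4,0,0,0,255],[0,-2.5,0.8,0,0,0,255],[0,-2.5,0.8,0,0,0,255]]'; python3 -c "
from h import *
print(robot.get_obs()['wrist_force'])
for n in('scene','side','wrist'):
  s=robot.snapshot(n)
  print(robot.landmark_of('press_grip',n)[:2])"
```

```text
time: 20.3
tool_pos: [0.4511, 0.2844, 0.2309]
ee_rot: [-1.586, -0.002, -1.328]
wrist_force: [1.4, -6.2, -5.7]
width: 0.0441
[ 1.41092477 -6.22281194 -5.74418283]
[{'point': [0.4521, 0.2857, 0.2896], 'p': 0.84}]
[{'point': [0.453, 0.2853, 0.2895], 'p': 0.74}]
[{'point': [0.4522, 0.2849, 0.2907], 'p': 0.74}]
```

```bash
python3 -m creep '[[0,1,0,0,0,0,255],[0,1,0,0,0,0,0],[0,1,0,0,0,0,0],[0,1,0,0,0,0,0],[0,1,0,0,0,0,0]]'; python3 -m creep '[[0,0,0,0,0,0,0],[0,0,0,0,0,0,0],[0,0,0,0,0,0,0],[0,0,0,0,0,0,0]]'
```

```text
time: 21.22
tool_pos: [0.4529, 0.2859, 0.2336]
ee_rot: [-1.578, 0.0, -1.328]
wrist_force: [0.8, 0.1, -0.6]
width: 0.0805
time: 21.72
tool_pos: [0.4531, 0.2855, 0.2334]
ee_rot: [-1.578, -0.0, -1.328]
wrist_force: [-1.0, 0.4, 0.1]
width: 0.0937
```

Fully open; rise clear.

```bash
python3 -m creep '[[0,-20,0,0,0,0,0],[0,-50,0,0,0,0,0],[0,-90,0,0,0,0,0],[0,-130,0,0,0,0,0],[0,-160,0,0,0,0,0]]'; python3 -m creep '[[30,0,-25,0,0,0,0],[70,0,-55,0,0,0,0],[100,0,-80,0,0,0,0],[110,0,-90,0,0,0,0]]'; python3 -c "
from h import *
ims=[]
for n in('scene','side'):
  s=robot.snapshot(n); cv2.imwrite(f'pics/end_{n}.png',s['color'])
  print([(d['point'],d['p']) for q in('press_grip','jar','spare_lever','jar_lid') for d in (robot.landmark_of if q in('press_grip','jar') else robot.spot_in)(q,n)])
  u,v=(277,355) if n=='scene' else (320,345)
  ims.append(cv2.resize(s['color'][v-50:v+50,u-50:u+50],(400,400),interpolation=cv2.INTER_CUBIC))
cv2.imwrite('pics/lid.png',np.hstack(ims))"
```

```text
time: 22.35
tool_pos: [0.4542, 0.2858, 0.3955]
ee_rot: [-1.576, 0.0, -1.328]
wrist_force: [-0.6, -0.4, 1.1]
width: 0.0943
time: 22.85
tool_pos: [0.3925, 0.1562, 0.395]
ee_rot: [-1.575, -0.0, -1.33]
wrist_force: [-0.3, -0.9, -0.0]
width: 0.0942
[([0.4519, 0.2854, 0.2906], 0.86), ([0.5612, 0.1674, 0.0039], 0.68), ([0.5225, 0.2996, 0.018], 0.64), ([0.5296, -0.0016, 0.2673], 0.91), ([0.5527, 0.1757, 0.0614], 0.94), ([0.5152, 0.3078, 0.0681], 0.62), ([0.5252, 0.3159, 0.1117], 0.18)]
[([0.4548, 0.288, 0.2892], 0.66), ([0.5257, 0.3075, 0.0185], 0.7), ([0.5608, 0.1663, -0.0018], 0.66), ([0.5226, 0.3152, 0.0624], 0.87), ([0.5734, 0.1692, 0.0587], 0.68)]
```

View pics/end_scene.png

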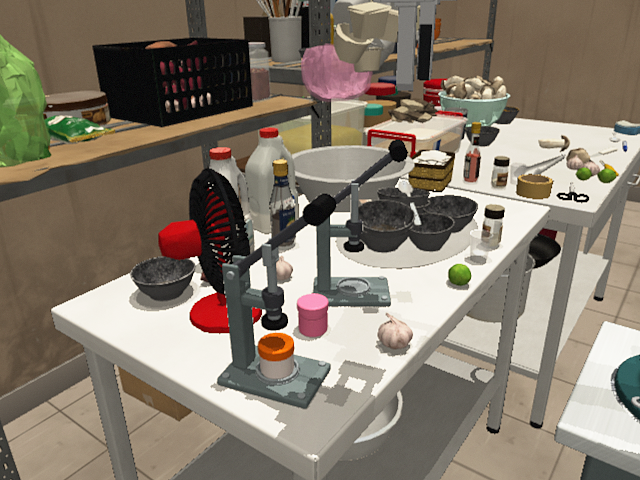

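View pics/lid.png

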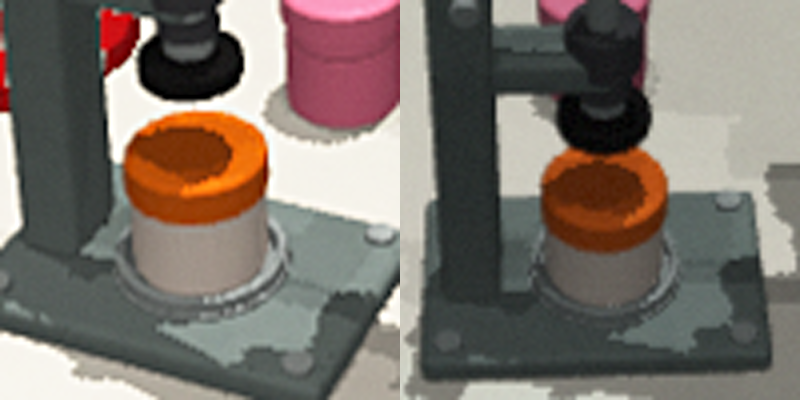

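```bash
python3 -c "
from bench import robot
print(robot.close_job())"
```

```text
the job is handed in; nothing more can be done
None
```

The lid is pressed home on the white pot, the lever was eased back up to its rest and released, and the job is handed in at about 23 s. No verdict was reported.

**What I did**
- I pinched the loaded press's grip by its flat ends and swung the tool with the lever down to the stop. There the lever was level, with the grip at about 0.179 m; the upward force rose to 20 N against a spring of about 13 N, and the tool moved less than commanded.
- I eased the lever back over about 6 s until the force reversed at the rest stop. I then took out that load, opened the fingers and moved clear.

**Last checks**
- The grip is back at 0.289–0.291 m, the same as at the start.
- The orange lid sits about 8–10 mm lower than before, and the black band beneath it has gone in both camera views.
- The pot stands in its nest, and the pink pot is where it was. The empty press's lever also reads unmoved in the scene camera; the side camera did not report it at the end.

**What disagreed**
- **First grasp missed:** the fingers closed just above the grip without touching it. The real fingertips sit about 40 mm short of the reported TCP, so I measured that from the pictures and went lower.
- **Slight slip:** the grip seems to have slid a few mm in the fingers during the pull, which I allowed for near the stops.

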